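# Load a knife-handle pack and wind it under the arbor press

### The arm

A 6-joint arm with a two-finger parallel gripper is mounted at the origin on the work surface. World frame = base frame: x ahead of the robot, y to its left, z up, the work surface at z = 0. Lengths are in mm, angles in rad, forces in N, time in s.
With the tool pointing down it reaches from about 300 to 875 mm from the base axis. Payload 6.4 kg.
Tool frame: the origin (TCP) lies on the centre line of the jaws, within the pads' length; the fingertips stand 25 mm ahead of it and the grasp point (between the pads) lies 6 mm ahead of it; z points along the fingers, y is the direction in which the jaws open and shut (so a half turn about z gives the same grasp; the last joint's range is limited). The gripper opens to 88 mm and grips with 3 to 60 N. Pads are 18 mm wide; open, the fingers measure 123 mm over their backs; the gripper's body (75 mm by 187 mm) begins 45 mm behind the grasp point.
Start: joints at [-1.45, 0.181, 1.607, -0, 1.354, -0.206], TCP at [184.599, -544.577, 263.714] pointing down, gripper open.
Joint ranges: [-2.99, 2.99], [-0.89, 2.07], [0.3, 2.58], [-1.14, 4.28], [0, 2.63], [-3.12, 3.12]. Speed limits (rad/s): [2.57, 2.57, 3.01, 3.14, 3.14, 3.14].

### API

Orientations are given as a unit quaternion [x, y, z, w].
In Python, from station import manip gives the robot as it stands.
- The arm moves only by the shell command python3 -m handwheel 'ROWS'. ROWS is JSON, a list of rows, each a list of 5 numbers: the shift along the world's x, y, z in cm, then the turn about the world's z in rad, then the finger opening in cm, from 0 to 8.81. A call has 1 to 8 rows; each row is the pose to reach, as a shift and turn from the pose commanded when the call began; what a row does not reach only later rows make up. A row lasts 1/8 s, in which the tool goes at most 62.5 mm and 10.7 degrees, less where a joint would pass 70% of its speed; a pose out of reach is approached as far as the arm can. A call with a gripper value outside its range is refused whole. The fingers move at their own pace and stop on an object; the grip force is fixed at half the most. Time passes only in rows, so rows that repeat a pose let the fingers close. It gives the time, the measured TCP pose, the force and the opening at its end, in the units of the state.
- manip.get_obs(): the state, without advancing time (a new reading comes with each control period).
- manip.snapshot(name): name is "scene" or "side" or "wrist"; returns the picture (400x640x3 uint8, red, green, blue); there is no depth.
- manip.get_calibration(name): a dict with "vertical_fov" (degrees; the focal length in pixels is half the picture's height over the tangent of half this angle, whatever the lens; pixels are square), "cx", "cy" (the principal point, pixels), "xyz" and "attitude" of the camera in the world; the wrist camera has in their place "hand_eye" (4x4, takes a point from camera to tool coordinates, whose origin is the TCP and whose axes are the flange's). Camera axes: x right, y down, z forward; pixel columns grow to the right and rows downward; lengths in mm; the calibration is good to about 2 mm. The wrist camera is an equidistant fisheye: a pixel r from the principal point sees the ray r / f radians off the axis. A picture is of the moment at which its call begins: read the wrist's pose just before it. get_calibration takes no time and is no camera call.
- manip.hand_in(): hands the job in, once; it reports no verdict.
The state is a dict: "time_s": time; "joint_positions": joint angles; "dq": joint speeds; "effort": joint torques, N m; "tcp_pos": TCP position; "orientation": TCP orientation; "contact_force": force on the tool from outside, world axes, zero at the start; "torque": the same for the moment, N m; "finger_gap": finger opening in mm.
Only numpy, scipy, OpenCV 4.12 (cv2) and the standard library are available. Lean on these libraries where they do the work, as an engineer would, in place of code of your own. Each camera call takes 0.05 s, during which the arm holds its last target.

### The job

Lay up the handle pack on the raised pad of the press's feed table while the table is still out at its loading place: one wooden slab, the steel plate on top of it, then the other wooden slab, lying flat, all centred on the pad and square with it. Then wind the handwheel clockwise by its upright handle, a full turn and as much further as it takes to come up against its stop, so that the table carries the intact pack under the ram, and let go. Move the table only by the handwheel, and leave the spray can, tin, jar and hammer undisturbed.

Things in the scene. Friction and masses are not known exactly. Their poses are not given: they have to be found in the camera images.
- scale_a: Plain brown wooden slab (knife-handle scale), 120 x 50 x 12 mm, 0.06 kg, flat on the bench at the start. Origin: centre of its underside; its x runs along its 120 mm length, z up. Identical to scale_b; either may be the bottom one.
- scale_b: Second wooden slab, identical to scale_a: 120 x 50 x 12 mm, same origin and axes.
- liner: Bare steel plate, 140 x 50 x 8 mm, 0.42 kg, flat on the bench at the start. Origin: centre of its underside; x along its 140 mm length. It goes in the middle of the pack and overhangs the pad and slabs by 10 mm at each end.
- press: Arbor press with feed table, fixed. Origin on the bench under the loading place; y: feed travel towards the ram, x: from feed table to handwheel. Base plate x -75..75, y -100..360 mm, 12 thick. Column x -45..45, y 285..355, up to 262 mm. Grey head x -38..38, y 100..355, z 207..283 mm. Thin lever beside the head at x -60 mm, up to 340 mm high. Gearbox under the wheel.
- ram_tip (a point): Centre of the square ram's lower face, 96 mm above the bench: 14 mm above a properly stacked pack. Press frame x 0, y 126 mm. The ram is 34 x 34 mm and reaches up to 364 mm above the bench. Axes as the press.
- carriage: Sliding steel feed table, 120 (x) by 170 mm (y, the travel), top 40 mm above the bench, with a raised dark pad 50 x 120 x 10 mm in its middle and a toothed rack on an arm towards the wheel. Origin: centre of its underside, 26 mm above the bench. Axes as the press. Geared to the wheel: 16 mm along +y per rad, 126 mm at the stop, where the pad is centred under the ram; wheel friction holds it (8 N).
- pad_top (a point): Centre of the raised pad's top face, 50 mm above the bench; moves with the feed table. Axes as the press: the pad's 120 mm length lies along y, its 50 mm width along x. The pack's pieces lie with their length (own x) along this y.
- wheel (a joint): Handwheel angle in rad, growing clockwise seen from above. Starts between 0 and 1.6, hard stop at 7.88. Vertical axis at wheel_hub; stays where it is left (friction 0.12 N m, 2 to 5 N at the handle). Direction hub to handle in the press frame: angle 0.8 - q from the press's x axis, counter-clockwise positive.
- wheel_hub (a point): On the handwheel's axis, top of the hub, 100 mm above the bench; press frame x 180, y 0 mm. The dark three-spoked wheel is level, 144 mm across outside, rim from 73 to 87 mm above the bench.
- handle_mid (a point): Grip point of the upright black handle on the wheel's rim, 65 mm from the wheel's axis, 123 mm above the bench. The handle is a round sleeve 22 mm in diameter, 60 mm tall (88 to 148 mm above the bench), which spins freely on its pin, so a grip from above needs no twisting as the wheel goes round.
- spray: White spray can, 64 mm diameter, 190 mm tall, standing on the bench; leave alone. Origin: centre of its underside.
- tin: Squat grey tin of wax, 64 mm diameter, 50 mm tall, standing on the bench close to the robot; leave alone. Origin: centre of its underside.
- jar: Small clear jar with black lid, 60 mm diameter, 80 mm tall, standing on the bench; leave alone. Origin: centre of its underside.
- hammer: Hammer with 280 mm overall length, lying on the bench at the far side; leave alone. Its x runs along its length, head at +x.
- handle: The spinning sleeve of the handle itself (see handle_mid); origin at its foot, 88 mm above the bench; its yaw means nothing.
There are look-alikes about, which are no part of the job. What is shaped like the scale_a but red is not meant. There is more than one size of the liner; the job needs the smaller.

How it is judged (in metres and radians):
On the way, in this order (a step that is already met when the one before it is completed fails the run):
1. the pack is stacked on the pad in order, square and released, with the table still at its loading place (wheel below 1.9 rad) (horizontal distance between each of scale_a, scale_b, liner and pad_top below 0.01 m and angle between the x axis of each of scale_a, scale_b, liner and the y axis of pad_top, either way round below 0.12 rad and angle between each of scale_a, scale_b, liner's own z axis and vertical below 0.05 rad and contact force between the fingers and scale_a below 0.1 N and contact force between the fingers and scale_b below 0.1 N and contact force between the fingers and liner below 0.1 N and z of liner in the frame of pad_top between 0.009 and 0.015 m and ((z of scale_a in the frame of pad_top between -0.003 and 0.003 m and z of scale_b in the frame of pad_top between 0.017 and 0.023 m) or (z of scale_b in the frame of pad_top between -0.003 and 0.003 m and z of scale_a in the frame of pad_top between 0.017 and 0.023 m)) and value of joint wheel below 1.9 rad), for 0.2 s.
2. half way through the turn, by the handle (value of joint wheel between 4 and 6.5 rad and contact force between the fingers and handle above 0.3 N), for 0.05 s.
At the end, for the whole second after the job is handed in: Wheel at its stop (within 0.18 rad), the pad within 6 mm of centred under the ram; on the pad lie a wooden slab, the steel plate and the other wooden slab, in that order, flat, each centred within 10 mm and square within 0.12 rad of the pad, released and at rest (horizontal distance between each of scale_a, scale_b, liner and pad_top below 0.01 m and angle between the x axis of each of scale_a, scale_b, liner and the y axis of pad_top, either way round below 0.12 rad and angle between each of scale_a, scale_b, liner's own z axis and vertical below 0.05 rad and contact force between the fingers and scale_a below 0.1 N and contact force between the fingers and scale_b below 0.1 N and contact force between the fingers and liner below 0.1 N and z of liner in the frame of pad_top between 0.009 and 0.015 m and ((z of scale_a in the frame of pad_top between -0.003 and 0.003 m and z of scale_b in the frame of pad_top between 0.017 and 0.023 m) or (z of scale_b in the frame of pad_top between -0.003 and 0.003 m and z of scale_a in the frame of pad_top between 0.017 and 0.023 m)) and linear speed of each of scale_a, scale_b, liner below 0.02 m/s and value of joint wheel above 7.7 rad and horizontal distance between pad_top and ram_tip below 0.006 m); the robot touches nothing.
It fails at once if the spray can is knocked over or shoved more than 30 mm (distance of spray from where it was at the start of the episode above 0.03 m or angle between spray's own z axis and vertical above 0.3 rad).
It fails at once if the squat tin is knocked over or shoved more than 30 mm (distance of tin from where it was at the start of the episode above 0.03 m or angle between tin's own z axis and vertical above 0.3 rad).
It fails at once if the jar is knocked over or shoved more than 30 mm (distance of jar from where it was at the start of the episode above 0.03 m or angle between jar's own z axis and vertical above 0.3 rad).
It fails at once if the hammer is shoved more than 30 mm (distance of hammer from where it was at the start of the episode above 0.03 m).
It fails at once if the feed table is driven by pushing on it or on the pack instead of by the handwheel (velocity of joint wheel above 0.4 rad/s and (contact force between any of the arm, the fingers and carriage above 2 N or contact force between any of the arm, the fingers and scale_a above 2 N or contact force between any of the arm, the fingers and scale_b above 2 N or contact force between any of the arm, the fingers and liner above 2 N)).
It also fails if it takes over 72 s, if anything falls off the work surface, if the arm or the gripper's body presses on something with over 40 N, if the wrist force passes 120 N, or if a joint passes its speed limit or range.

## Working session

There is one attempt and no reset: what is moved stays moved. The work goes in short steps, Python scripts to look and compute and a shell command to move; the robot and the scene stay as the last step left them, time stands still between calls to the robot, and variables do not carry over. Pictures are saved under pics/ and viewed, and the job is handed in when it is done.

```bash
ls; mkdir -p pics; python3 - <<'E'
from station import manip
import cv2
o=manip.get_obs();print(o)
for n in ["scene","side","wrist"]:
    im=manip.snapshot(n);cv2.imwrite(f"pics/{n}0.png",im[:,:,::-1]);print(n,manip.get_calibration(n))
E
```

```text
pics
{'time_s': 0.0, 'joint_positions': array([-1.45033807e+00,  1.81528478e-01,  1.60796142e+00, -8.44748424e-06,
        1.35378606e+00, -2.06276933e-01]), 'dq': array([-8.15229212e-05, -9.21025794e-05,  4.31845721e-04,  2.35200789e-04,
       -2.41579793e-05, -1.09688415e-04]), 'effort': array([ 1.33019799e-03, -4.33868122e+01, -3.41851187e+01,  7.03215413e-02,
        3.83828860e-02, -1.23585296e-04]), 'tcp_pos': array([ 184.51682639, -544.09310036,  262.83967209]), 'orientation': array([ 9.86684669e-01,  1.62642721e-01,  3.19835905e-05, -8.41055479e-04]), 'contact_force': array([0.06310304, 0.43328173, 1.22641341]), 'torque': array([-0.02684904,  0.01499784,  0.00270044]), 'finger_gap': 88.15540085995772}
scene {'vertical_fov': 54.41772407792152, 'cx': 321.53137788401324, 'cy': 197.15718503463012, 'xyz': array([1297.87427331, -457.06598335,  872.56931228]), 'attitude': array([ 0.78499824,  0.47390281, -0.21412877, -0.33666416])}
side {'vertical_fov': 47.37658568432183, 'cx': 321.5608282832202, 'cy': 200.35040777360157, 'xyz': array([213.48346868, 780.27048398, 827.54867442]), 'attitude': array([-0.16627169,  0.88588621, -0.42605401,  0.07770025])}
wrist {'vertical_fov': 65.70646984690485, 'cx': 319.0821881900124, 'cy': 198.13271754520264, 'hand_eye': array([[ 2.57357678e-04, -9.47331160e-01, -3.20255533e-01,
         8.24282549e+01],
       [ 9.99999962e-01,  2.76321572e-04, -1.37714012e-05,
        -4.19000141e-01],
       [ 1.01539590e-04, -3.20255517e-01,  9.47331195e-01,
        -1.22086233e+02],
       [ 0.00000000e+00,  0.00000000e+00,  0.00000000e+00,
         1.00000000e+00]])}
```

View pics/scene0.png

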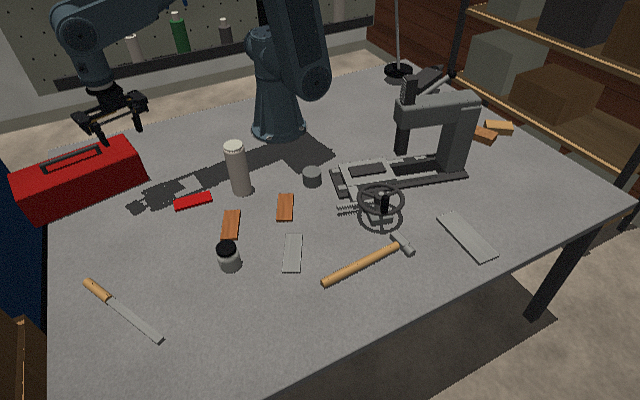

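View pics/side0.png

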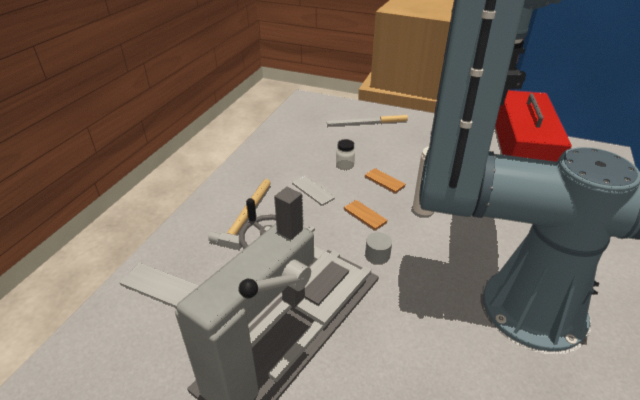

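View pics/wrist0.png

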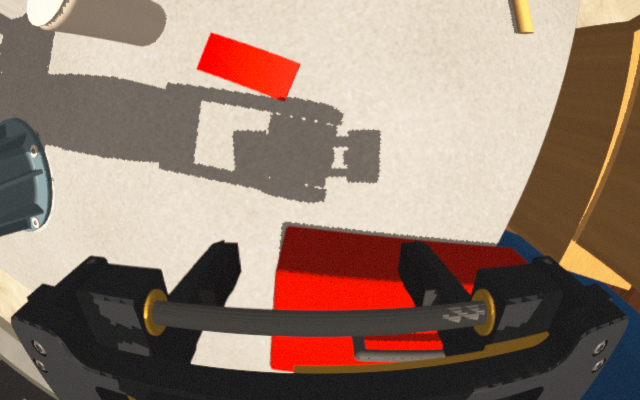

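Scene: brown slabs near (231,223) and (285,207), small plate at (292,253), large decoy plate at (467,237), red decoy slab at (193,201), wheel at (380,200), press at (430,130), spray (236,165), tin (312,175), jar (228,256), hammer (370,260).

```bash
cat > h.py <<'E'
import numpy as np, cv2
from scipy.spatial.transform import Rotation as R
from station import manip
def cam(n,obs=None):
    c=manip.get_calibration(n); f=200/np.tan(np.radians(c['vertical_fov'])/2)
    if n=='wrist':
        T=np.eye(4);T[:3,:3]=R.from_quat(obs['orientation']).as_matrix();T[:3,3]=obs['tcp_pos']
        T=T@np.array(c['hand_eye']);return (f,c['cx'],c['cy'],T[:3,:3],T[:3,3],True)
    return (f,c['cx'],c['cy'],R.from_quat(c['attitude']).as_matrix(),np.array(c['xyz']),False)
def ray(C,uv):
    f,cx,cy,Rm,t,fe=C; d=(np.atleast_2d(uv).astype(float)-[cx,cy])/f
    if fe:
        r=np.linalg.norm(d,axis=1,keepdims=True); v=np.hstack([d/np.maximum(r,1e-9)*np.sin(r),np.cos(r)])
    else: v=np.hstack([d,np.ones((len(d),1))])
    return v@Rm.T
def toz(C,uv,z):
    v=ray(C,uv); return C[4]+v*((z-C[4][2])/v[:,2:3])
def proj(C,P):
    f,cx,cy,Rm,t,fe=C; p=(np.atleast_2d(P)-t)@Rm
    if fe:
        rho=np.linalg.norm(p[:,:2],axis=1,keepdims=True);th=np.arctan2(rho,p[:,2:3]);return p[:,:2]/np.maximum(rho,1e-9)*th*f+[cx,cy]
    return p[:,:2]/p[:,2:3]*f+[cx,cy]
def rect(C,cnt,z):
    "min-area rectangle of contour cast onto plane z: centre, (long,short), yaw of long"
    P=toz(C,cnt.reshape(-1,2),z)[:,:2].astype(np.float32)
    b=cv2.boxPoints(cv2.minAreaRect(P)); e1=b[1]-b[0];e2=b[2]-b[1]
    if np.linalg.norm(e1)<np.linalg.norm(e2): e1,e2=e2,e1
    return b.mean(0),(np.linalg.norm(e1),np.linalg.norm(e2)),np.arctan2(e1[1],e1[0])%np.pi
def big(mask,lo=60):
    cs,_=cv2.findContours(mask.astype(np.uint8),cv2.RETR_EXTERNAL,cv2.CHAIN_APPROX_NONE)
    return sorted([c for c in cs if cv2.contourArea(c)>lo],key=cv2.contourArea,reverse=True)
E
python3 - <<'E'
from h import *
for n,(z) in [('scene',12),('side',12)]:
    C=cam(n);im=cv2.imread(f'pics/{n}0.png');hsv=cv2.cvtColor(im,cv2.COLOR_BGR2HSV)
    m=(hsv[...,0]<16)&(hsv[...,0]>4)&(hsv[...,1]>120)&(hsv[...,2]>80)
    for c in big(m,100):
        x=cv2.boundingRect(c)
        if 150<x[0]<420 and 165<x[1]<260: print(n,x,rect(C,c,6))
im=cv2.imread('pics/scene0.png');cv2.imwrite('pics/s0a.png',cv2.resize(im[80:280,170:510],(800,471),interpolation=cv2.INTER_CUBIC))
im=cv2.imread('pics/side0.png');cv2.imwrite('pics/d0a.png',cv2.resize(im[130:400,110:410],(660,594),interpolation=cv2.INTER_CUBIC))
E
```

```text
scene (220, 210, 20, 30) (array([ 437.06598, -344.70044], dtype=float32), (np.float32(120.36615), np.float32(49.200333)), np.float32(2.7304878))
scene (276, 194, 17, 26) (array([ 445.58328, -166.54929], dtype=float32), (np.float32(115.870346), np.float32(49.273056)), np.float32(2.6788325))
side (345, 200, 42, 30) (array([ 447.28613, -165.02568], dtype=float32), (np.float32(124.24191), np.float32(54.55454)), np.float32(2.6667926))
side (365, 169, 40, 24) (array([ 438.50198, -341.43524], dtype=float32), (np.float32(123.439026), np.float32(55.758045)), np.float32(2.7312107))
```

View pics/s0a.png

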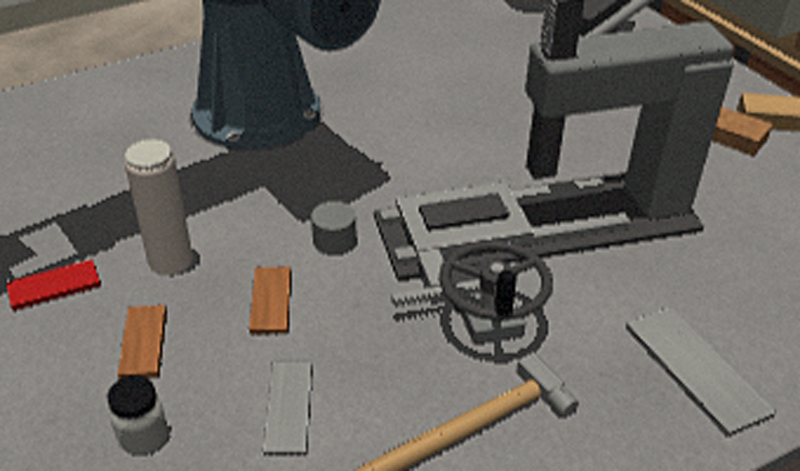

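View pics/d0a.png

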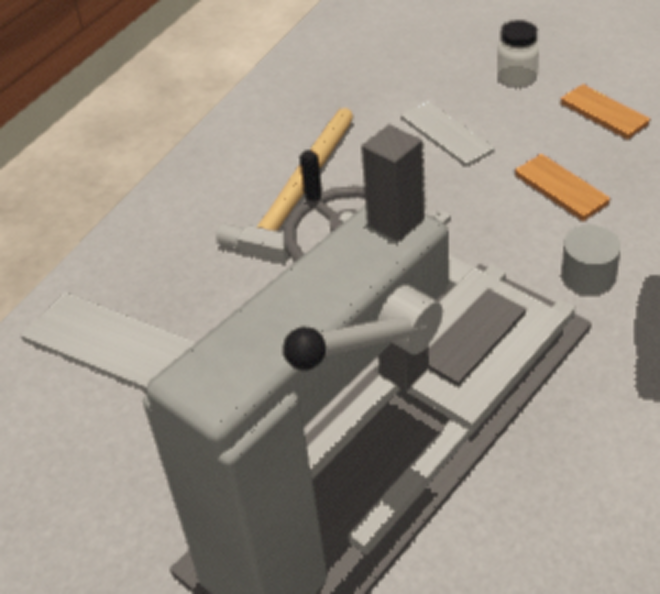

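```bash
python3 - <<'E'
from h import *
C=cam('scene');S=cam('side')
s=lambda u,v:(170+u/2.353,80+v/2.355)
d=lambda u,v:(110+u/2.2,130+v/2.2)
print('pad',toz(C,[s(418,207),s(497,193),s(509,213),s(430,229)],50))
print('pad side',toz(S,[d(490,290),d(526,308),d(460,382),d(428,367)],50))
print('plate',toz(C,[s(275,361),s(311,362),s(304,454),s(264,453)],8))
print('plate side',toz(S,[d(425,102),d(494,150),d(468,164),d(401,117)],8))
print('spray top',toz(C,[s(150,153)],190),'tin top',toz(C,[s(334,214)],50),toz(S,[d(592,243)],50),'jar top',toz(C,[s(131,397)],80),toz(S,[d(519,33)],80))
print('handle top',toz(C,[s(506,272)],148),toz(S,[d(310,155)],148))
print('hammer',toz(C,[s(360,470),s(535,388),s(525,362),s(570,405)],15),toz(S,[d(345,112),d(222,237),d(290,255)],15))
print('base', toz(S,[d(590,325),d(480,265)],12))
print('ram top', toz(S,[d(392,127),d(424,147),d(397,162),d(363,143)],364))
print('head top', toz(S,[d(150,395),d(222,440),d(448,230)],283))
E
```

```text
pad [[420.49204078  79.67993835  50.        ]
 [447.25542387 196.72790936  50.        ]
 [493.76522413 185.95861983  50.        ]
 [470.69826397  69.80587785  50.        ]]
pad side [[453.87664708  77.92767226  50.        ]
 [410.12005721  88.39530657  50.        ]
 [439.10549829 202.97873571  50.        ]
 [475.04365144 197.30960036  50.        ]]
plate [[ 557.63778248 -206.99522397    8.        ]
 [ 580.67500279 -167.59852542    8.        ]
 [ 704.19583914 -234.73549913    8.        ]
 [ 681.26853706 -274.80411375    8.        ]]
plate side [[ 675.16299812 -265.40886834    8.        ]
 [ 548.49381476 -198.98144442    8.        ]
 [ 569.8787831  -159.27857739    8.        ]
 [ 692.04336148 -220.89834294    8.        ]]
spray top [[ 309.43278411 -258.44107963  190.        ]] tin top [[377.18473474 -33.08930588  50.        ]] [[372.29996395 -31.31469516  50.        ]] jar top [[ 592.30678666 -391.64518163   80.        ]] [[ 576.43516367 -375.07501782   80.        ]]
handle top [[677.97295553  44.92998002 148.        ]] [[673.81235524  49.35117402 148.        ]]
hammer [[ 758.26001451 -190.28351254   15.        ]
 [ 752.66097478   51.31125906   15.        ]
 [ 712.42005259   64.87055212   15.        ]
 [ 793.68936686   72.52865047   15.        ]] [[ 763.9268277  -194.82760435   15.        ]
 [ 787.08844749   80.9158402    15.        ]
 [ 698.12717199   78.37726765   15.        ]]
base [[347.895013    52.8395348   12.        ]
 [489.72187346  10.95891434  12.        ]]
ram top [[485.33554294 228.27339101 364.        ]
 [452.85875615 242.10829088 364.        ]
 [464.32774104 265.69413355 364.        ]
 [497.33707202 254.36711911 364.        ]]
head top [[560.3595408  461.35372303 283.        ]
 [496.56390774 474.54729753 283.        ]
 [435.30558512 239.21472503 283.        ]]
```

```bash
python3 -m handwheel '[[26,38,0,1.2,8.8],[26,38,0,1.2,8.8],[26,38,0,1.2,8.8],[26,38,0,1.2,8.8],[26,38,0,1.2,8.8],[26,38,0,1.2,8.8],[26,38,0,1.2,8.8],[26,38,0,1.2,8.8]]'; python3 - <<'E'
from h import *
o=manip.get_obs();im=manip.snapshot('wrist');cv2.imwrite("pics/w1.png",im[:,:,::-1])
np.save('w1.npy',np.r_[o['tcp_pos'],o['orientation']])
print(o['joint_positions'],o['tcp_pos'],o['orientation'])
E
```

```text
time_s: 1.15
tcp_pos: [445.7, -161.6, 263.6]
orientation: [0.721, 0.693, 0.0, -0.0]
contact_force: [-0.0, -0.6, -0.8]
finger_gap: 88.1
[-5.99270763e-01 -5.03697438e-02  1.85204532e+00  5.60001070e-04
  1.34019005e+00 -5.59861959e-01] [ 445.66716351 -161.57262104  263.60412998] [ 7.20946073e-01  6.92991102e-01  2.38929961e-04 -1.89318307e-04]
```

View pics/w1.png

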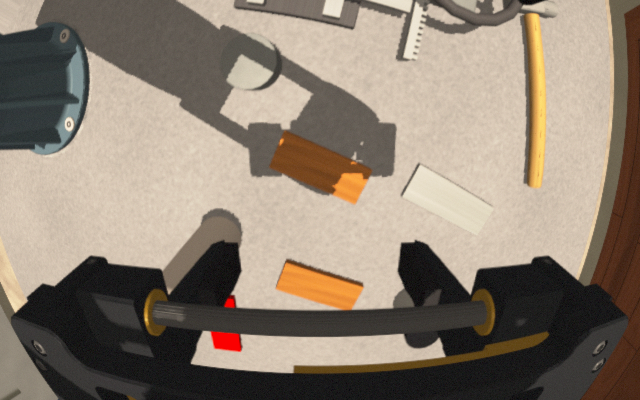

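Wrist view: slab B (320,165), slab A (320,285), plate (448,198), tin (250,60), press edge at top. Measure, and move on to see pad and wheel.

```bash
python3 -m handwheel '[[0,14,6,0,8.8],[0,14,6,0,8.8],[0,14,6,0,8.8],[0,14,6,0,8.8],[0,14,6,0,8.8]]'; python3 - <<'E'
from h import *
o=manip.get_obs();im=manip.snapshot('wrist');cv2.imwrite("pics/w2.png",im[:,:,::-1])
np.save('w2.npy',np.r_[o['tcp_pos'],o['orientation']])
p=np.load('w1.npy');C=cam('wrist',dict(tcp_pos=p[:3],orientation=p[3:]))
im=cv2.imread('pics/w1.png');hsv=cv2.cvtColor(im,cv2.COLOR_BGR2HSV)
m=(hsv[...,0]<18)&(hsv[...,0]>4)&(hsv[...,1]>120)&(hsv[...,2]>60)
for c in big(m,300):
    print('slab',cv2.boundingRect(c),rect(C,c,12))
m=(hsv[...,1]<25)&(hsv[...,2]>0)
g=cv2.cvtColor(im,cv2.COLOR_BGR2GRAY)
print('plate',toz(C,[(419,165),(494,209),(480,235),(402,194)],8))
E
```

```text
time_s: 1.82
tcp_pos: [444.3, -25.3, 323.1]
orientation: [0.723, 0.691, -0.0, -0.0]
contact_force: [-0.3, -0.2, 0.3]
finger_gap: 88.4
slab (581, 5, 59, 395) (array([1442.4073 , -770.37396], dtype=float32), (np.float32(1969.9551), np.float32(435.7718)), np.float32(2.1751914))
slab (269, 131, 103, 73) (array([ 445.9979 , -164.54164], dtype=float32), (np.float32(119.87414), np.float32(50.864273)), np.float32(2.6807308))
slab (276, 260, 87, 51) (array([ 438.21405, -340.4287 ], dtype=float32), (np.float32(120.53208), np.float32(55.993324)), np.float32(2.7269802))
slab (524, 13, 15, 174) (array([748.83716, -68.80452], dtype=float32), (np.float32(257.0686), np.float32(28.266365)), np.float32(1.5656503))
plate [[ 573.3546079  -165.37178084    8.        ]
 [ 697.97482605 -232.23715569    8.        ]
 [ 680.1769647  -272.78601886    8.        ]
 [ 551.71938943 -203.95592016    8.        ]]
```

View pics/w2.png

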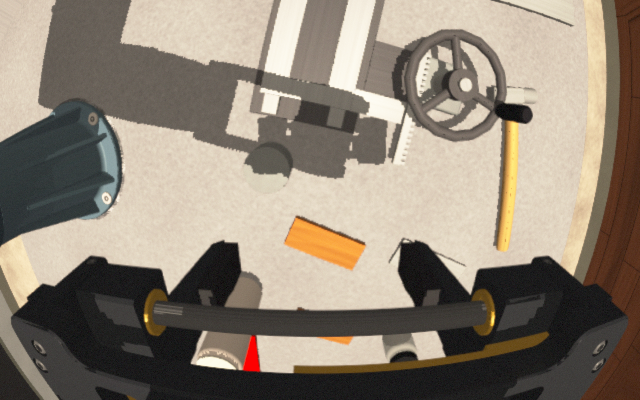

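```bash
python3 - <<'E'
from h import *
im=cv2.imread('pics/w2.png')[0:170,230:550]
im=(255*(im/255.)**0.5).astype(np.uint8)
cv2.imwrite('pics/w2a.png',cv2.resize(im,None,fx=2.5,fy=2.5,interpolation=cv2.INTER_CUBIC))
E
```

```text
(no output)
```

View pics/w2a.png

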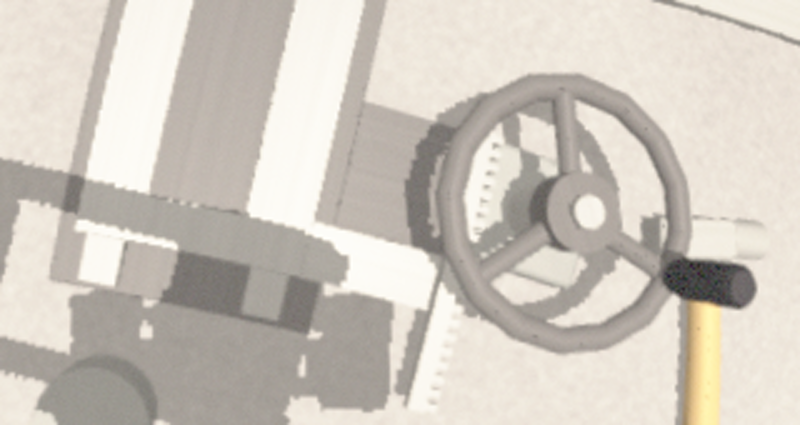

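```bash
python3 -m handwheel '[[2,8.5,0,0,8.8],[2,8.5,0,0,8.8],[2,8.5,0,0,8.8],[2,8.5,0,0,8.8]]'; python3 - <<'E'
from h import *
o=manip.get_obs();im=manip.snapshot('wrist');cv2.imwrite("pics/w3.png",im[:,:,::-1])
np.save('w3.npy',np.r_[o['tcp_pos'],o['orientation']])
im=cv2.imread('pics/w3.png')[0:240,200:520]
im=(255*(im/255.)**0.5).astype(np.uint8)
cv2.imwrite('pics/w3a.png',cv2.resize(im,None,fx=2.5,fy=2.5,interpolation=cv2.INTER_CUBIC))
p=np.load('w2.npy');C=cam('wrist',dict(tcp_pos=p[:3],orientation=p[3:]))
print('hub',toz(C,[(230+588/2.5,210/2.5)],100), 'handle top',toz(C,[(230+736/2.5,285/2.5)],148))
E
```

```text
time_s: 2.38
tcp_pos: [464.5, 59.2, 323.1]
orientation: [0.723, 0.691, -0.001, -0.0]
contact_force: [-0.8, -0.3, -0.2]
finger_gap: 88.0
hub [[618.93289909  75.35014312 100.        ]] handle top [[673.49854431  46.08836667 148.        ]]
```

View pics/w3a.png

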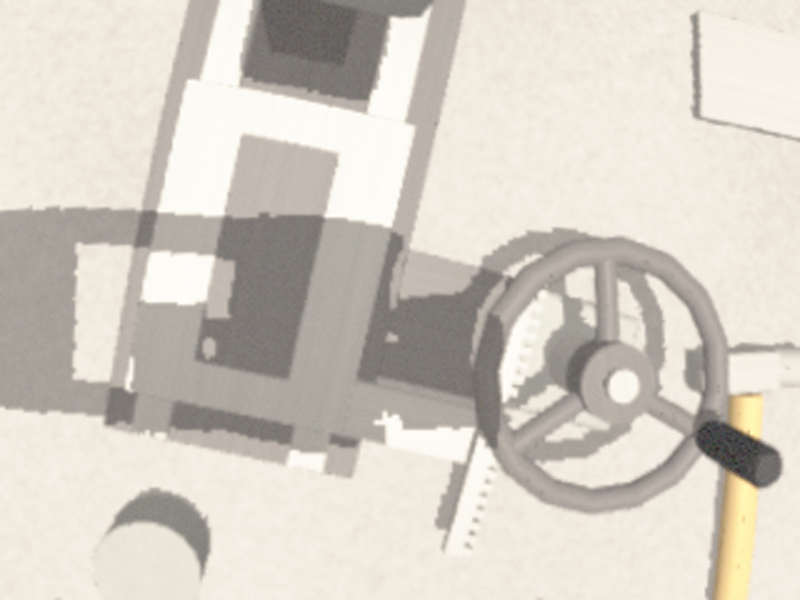

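```bash
python3 - <<'E'
from h import *
p=np.load('w3.npy');C=cam('wrist',dict(tcp_pos=p[:3],orientation=p[3:]))
s=lambda *a:np.array(a)/2.5+[200,0]
P=toz(C,s((243,135),(339,154),(291,380),(195,360)),50)[:,:2];print('pad',P,P.mean(0))
print('lens',[np.linalg.norm(P[i]-P[(i+1)%4]) for i in range(4)])
e=P[0]+P[1]-P[2]-P[3];ay=np.arctan2(e[1],e[0]);print('yaw y',ay)
hub=toz(C,s((623,385)),100)[0,:2];hd=toz(C,s((766,467)),148)[0,:2];print('hub',hub,'handle',hd,np.linalg.norm(hd-hub))
th=ay-np.pi/2;x=np.array([np.cos(th),np.sin(th)]);y=np.array([-x[1],x[0]])
O=hub-180*x;print('O',O,'pad rel',(P.mean(0)-O)@x,(P.mean(0)-O)@y, 'q pad',(P.mean(0)-O)@y/16)
v=hd-hub;print('q handle',0.8-np.arctan2(v@y,v@x))
T=toz(C,s((187,80),(413,125)),40)[:,:2];print('table',T, np.arctan2(*(T[1]-T[0])[::-1])+np.pi/2)
print('tin',toz(C,s((150,570)),50))
E
```

```text
pad [[441.92660099 199.56448194]
 [489.21095974 187.43092283]
 [460.00026794  72.1835557 ]
 [410.9400316   85.28837638]] [450.51946507 136.11683421]
lens [np.float64(48.816327590429275), np.float64(118.89163193747595), np.float64(50.78034181100455), np.float64(118.40268486626003)]
yaw y 1.3143026110156515
hub [619.65594188  74.92583318] handle [676.38821579  46.47369306] 63.467118892080904
O [445.54456387 120.5901305 ] pad rel 0.8731715995282695 16.280839705912857 q pad 1.0175524816195536
q handle 1.0083659158986005
table [[413.80580132 233.13294969]
 [528.54608517 203.52507192]] 1.3182626266176234
tin [[375.11121027 -31.67336148  50.        ]]
```

Pad centre (450.5,136), press yaw −0.256, wheel q≈1.01 (pad and handle agree). Go to slab B.

```bash
python3 -m handwheel '[[-1.9,-22.4,-10,1.15,8.8],[-1.9,-22.4,-10,1.15,8.8],[-1.9,-22.4,-10,1.15,8.8],[-1.9,-22.4,-20,1.15,8.8],[-1.9,-22.4,-22,1.15,8.8],[-1.9,-22.4,-22,1.15,8.8],[-1.9,-22.4,-22,1.15,8.8],[-1.9,-22.4,-22,1.15,8.8]]'; python3 - <<'E'
from h import *
o=manip.get_obs();im=manip.snapshot('wrist');cv2.imwrite("pics/w4.png",im[:,:,::-1])
print(o['tcp_pos'],o['orientation'],2*np.arctan2(o['orientation'][1],o['orientation'][0]))
C=cam('wrist',o);im=cv2.imread('pics/w4.png');hsv=cv2.cvtColor(im,cv2.COLOR_BGR2HSV)
m=(hsv[...,0]<18)&(hsv[...,0]>4)&(hsv[...,1]>120)&(hsv[...,2]>60)
for c in big(m,300):
    print('slab',cv2.boundingRect(c),rect(C,c,12))
E
```

```text
time_s: 3.42
tcp_pos: [444.8, -164.7, 103.2]
orientation: [0.232, 0.973, 0.0, -0.001]
contact_force: [1.0, -0.2, 0.9]
finger_gap: 88.1
[ 444.82321583 -164.67555976  103.20813593] [ 2.31848344e-01  9.72751768e-01  1.35096620e-04 -5.70005940e-04] 2.673637826198088
slab (283, 134, 72, 150) (array([ 445.1613 , -165.82118], dtype=float32), (np.float32(120.84325), np.float32(49.953846)), np.float32(2.67794))
slab (109, 223, 66, 72) (array([ 413.12506, -329.86124], dtype=float32), (np.float32(72.632324), np.float32(56.51673)), np.float32(2.7335172))
slab (0, 339, 52, 61) (array([  564.1585, -1066.6827], dtype=float32), (np.float32(562.71954), np.float32(148.75955)), np.float32(1.8699664))
slab (580, 358, 60, 42) (array([1227.2693 ,  275.57645], dtype=float32), (np.float32(632.0824), np.float32(98.76008)), np.float32(0.5135387))
```

View pics/w4.png

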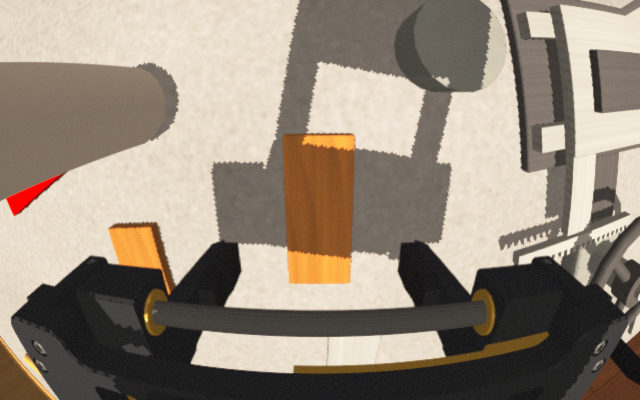

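Slab centred between jaws. Descend, close, lift.

```bash
python3 -m handwheel '[[0,-0.1,-5,0,8.8],[0,-0.1,-7.4,0,8.8],[0,-0.1,-7.4,0,8.8],[0,-0.1,-7.4,0,4],[0,-0.1,-7.4,0,4],[0,-0.1,-7.4,0,4],[0,-0.1,-7.4,0,4],[0,-0.1,-7.4,0,4]]'
python3 -m handwheel '[[0,0,0,0,4],[0,0,0,0,4],[0,0,5,0,4],[0,0,10,0,4],[0,0,10,0,4]]'
```

```text
time_s: 4.47
tcp_pos: [445.9, -164.8, 30.2]
orientation: [0.23, 0.973, -0.0, 0.0]
contact_force: [-1.9, 0.8, 5.2]
finger_gap: 49.9
time_s: 5.1
tcp_pos: [448.0, -166.1, 133.4]
orientation: [0.23, 0.973, -0.001, 0.004]
contact_force: [-0.7, -1.0, -1.3]
finger_gap: 49.2
```

```bash
python3 -m handwheel '[[0.2,5,0,1.4,4],[0.2,10,0,1.4,4],[0.2,15,0,1.4,4],[0.2,15,0,1.4,4],[0.2,15,0,1.4,4],[0.2,15,0,1.4,4],[0.2,15,0,1.4,4],[0.2,15,0,1.4,4]]'
python3 -m handwheel '[[0,5,0,0.381,4],[0,10,0,0.381,4],[0.3,15.1,0,0.381,4],[0.3,15.1,0,0.381,4],[0.3,15.1,0,0.381,4],[0.3,15.1,0,0.381,4]]'
python3 - <<'E'
from h import *
o=manip.get_obs();im=manip.snapshot('wrist');cv2.imwrite("pics/w5.png",im[:,:,::-1])
print(o['tcp_pos'],2*np.arctan2(o['orientation'][1],o['orientation'][0]),o['joint_positions'])
E
```

```text
time_s: 6.1
tcp_pos: [446.5, -14.2, 128.1]
orientation: [-0.453, 0.892, 0.001, -0.001]
contact_force: [0.0, -0.0, -1.6]
finger_gap: 49.5
time_s: 6.85
tcp_pos: [450.3, 135.3, 129.1]
orientation: [-0.611, 0.792, 0.0, -0.0]
contact_force: [-0.4, -0.1, -1.2]
finger_gap: 49.5
[450.34975692 135.30702099 129.14960311] 4.456118863181242 [ 3.88045446e-02  1.23216625e-01  1.97455724e+00 -2.66673351e-04
  1.04485019e+00 -2.84638399e+00]
```

View pics/w5.png

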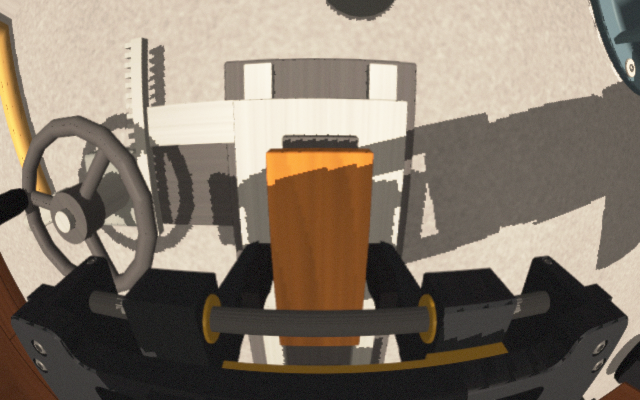

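```bash
python3 - <<'E'
from h import *
o=manip.get_obs();C=cam('wrist',o)
y=np.array([np.cos(1.316),np.sin(1.316)]);x=np.array([y[1],-y[0]]);P0=np.array([450.5,136.1])
for n,uv,z in [('pad end',[(283,136),(358,136)],50),('slab end',[(267,151),(373,151)],111.3),('slab far',[(281,344),(360,344)],111.3),('pad far',[(286,364),(355,364)],50)]:
    p=toz(C,uv,z)[:,:2]-P0;print(n,p@x,p@y)
im=cv2.imread('pics/w5.png')[100:180,230:410];cv2.imwrite('pics/w5a.png',cv2.resize(im,None,fx=4,fy=4,interpolation=cv2.INTER_CUBIC))
E
```

```text
pad end [ 22.47620083 -26.59484169] [-59.53174329 -59.48220253]
slab end [ 22.97138286 -26.00335521] [-60.31787067 -60.25157154]
slab far [ 23.01354378 -26.618981  ] [59.31797482 59.53127774]
pad far [ 30.84743678 -35.19236485] [150.79469109 151.11411598]
```

View pics/w5a.png

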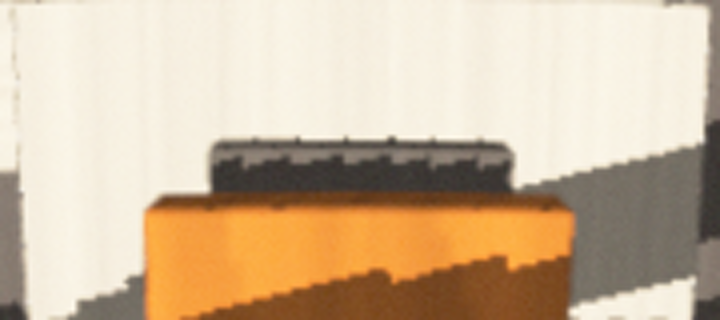

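```bash
python3 -m handwheel '[[0,0,-3,0,4],[0,0,-4.5,0,4],[0,0,-4.9,0,4],[0,0,-4.9,0,4],[0,0,-4.9,0,4],[0,0,-4.9,0,4.6]]'
python3 -m handwheel '[[0,0,0,0,5.4],[0,0,0,0,6.5],[0,0,0,0,8],[0,0,0,0,8],[0,0,2,0,8],[0,0,6,0,8],[0,0,10,0,8],[0,0,10,0,8]]'
python3 - <<'E'
from h import *
o=manip.get_obs();im=manip.snapshot('wrist');cv2.imwrite("pics/w6.png",im[:,:,::-1])
print(o['tcp_pos'],2*np.arctan2(o['orientation'][1],o['orientation'][0]))
np.save('w6.npy',np.r_[o['tcp_pos'],o['orientation']])
E
```

```text
time_s: 7.65
tcp_pos: [451.0, 136.4, 81.1]
orientation: [-0.612, 0.791, -0.0, 0.0]
contact_force: [0.3, -1.1, -0.8]
finger_gap: 49.3
time_s: 8.65
tcp_pos: [452.8, 136.6, 183.9]
orientation: [-0.612, 0.791, -0.002, 0.003]
contact_force: [-0.1, -0.4, -0.5]
finger_gap: 80.0
[452.83618227 136.57945971 183.93620745] 4.457945121828985
```

View pics/w6.png

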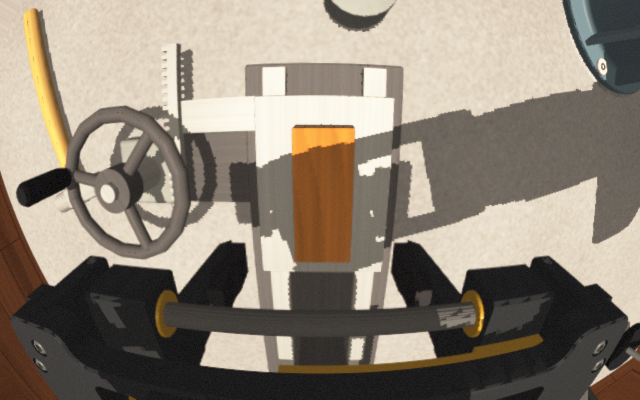

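```bash
python3 -m handwheel '[[0,-6,5,-0.1,8.8],[0,-12,5,-1.4,8.8],[0,-18,5,-1.4,8.8],[5,-24,5,-1.4,8.8],[10,-30,0,-1.4,8.8],[15,-35.3,0,-1.4,8.8],[17.5,-35.3,-5,-1.4,8.8],[17.5,-35.3,-7,-1.4,8.8]]'
python3 -m handwheel '[[0,0,0,-0.41,8.8],[0,0,0,-0.41,8.8],[0,0,0,-0.41,8.8],[0,0,0,-0.41,8.8]]'
python3 - <<'E'
from h import *
o=manip.get_obs();im=manip.snapshot('wrist');cv2.imwrite("pics/w7.png",im[:,:,::-1])
print(o['tcp_pos'],2*np.arctan2(o['orientation'][1],o['orientation'][0]))
np.save('w7.npy',np.r_[o['tcp_pos'],o['orientation']])
E
```

```text
time_s: 9.7
tcp_pos: [626.2, -218.2, 107.4]
orientation: [0.046, 0.999, 0.0, -0.001]
contact_force: [-0.5, -0.1, -0.2]
finger_gap: 88.1
time_s: 10.2
tcp_pos: [625.1, -216.3, 109.7]
orientation: [0.243, 0.97, 0.0, -0.001]
contact_force: [0.1, 0.1, -1.0]
finger_gap: 88.2
[ 625.05260773 -216.25007491  109.69669877] 2.6506464587873966
```

View pics/w7.png

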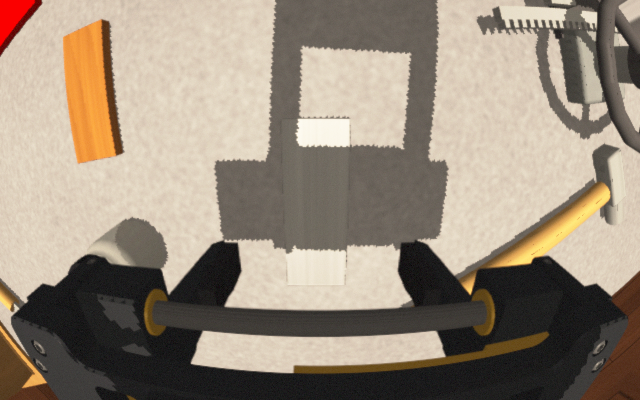

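```bash
python3 - <<'E'
from h import *
p=np.load('w7.npy');C=cam('wrist',dict(tcp_pos=p[:3],orientation=p[3:]))
P=toz(C,[(283,119),(350,118),(345,286),(287,286)],8)[:,:2];print(P,P.mean(0),[np.linalg.norm(P[i]-P[(i+1)%4]) for i in range(4)])
e=P[0]+P[1]-P[2]-P[3];print(np.arctan2(e[1],e[0]))
t=np.array([np.cos(2.65),np.sin(2.65)]);d=P.mean(0)-p[:2];print('along',d@t,'across',d@[-t[1],t[0]])
im=cv2.imread('pics/w7.png')[100:300,260:380];im=(255*(im/255.)**0.6).astype(np.uint8);cv2.imwrite('pics/w7a.png',cv2.resize(im,None,fx=3,fy=3,interpolation=cv2.INTER_CUBIC))
E
```

```text
[[ 551.432177   -206.95877795]
 [ 573.56311824 -164.13686437]
 [ 698.57587631 -230.51600334]
 [ 674.8404193  -275.18347994]] [ 624.60289771 -219.1987814 ] [np.float64(48.20264352173132), np.float64(141.54285489312346), np.float64(50.58216469300621), np.float64(141.011362057445)]
2.645037744527256
along -0.9954231771598634 across 2.811804004025552
```

View pics/w7a.png

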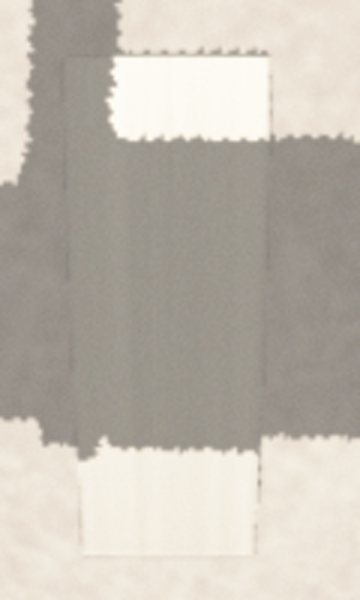

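```bash
python3 -m handwheel '[[0,-0.2,-5,0,8.8],[0,-0.2,-8.4,0,8.8],[0,-0.2,-8.4,0,8.8],[0,-0.2,-8.4,0,4],[0,-0.2,-8.4,0,4],[0,-0.2,-8.4,0,4],[0,-0.2,-8.4,0,4],[0,-0.2,-8.4,0,4]]'
python3 -m handwheel '[[0,0,0,0,4],[0,0,0,0,4],[0,0,1,0,4],[0,0,5,0,4],[0,0,12,0,4],[0,0,18,0,4],[0,0,18,0,4],[0,0,18,0,4]]'
```

```text
time_s: 11.25
tcp_pos: [625.5, -218.6, 26.8]
orientation: [0.244, 0.97, -0.0, -0.0]
contact_force: [-0.5, -0.2, -0.6]
finger_gap: 49.6
time_s: 12.25
tcp_pos: [625.1, -218.2, 206.1]
orientation: [0.244, 0.97, 0.0, -0.0]
contact_force: [0.4, 0.5, -4.3]
finger_gap: 49.7
```

```bash
python3 -m handwheel '[[-5,0,0,1.4,4],[-10,4,0,1.4,4],[-15,8,0,1.4,4],[-17.5,12,0,1.4,4],[-17.5,16,0,1.4,4],[-17.5,19,0,1.4,4],[-17.5,20,0,1.4,4],[-17.5,20,0,1.4,4]]'
python3 -m handwheel '[[0,2,0,0.41,4],[0,5,0,0.41,4],[0,10,-1,0.41,4],[0,15.5,-4,0.41,4],[0,15.5,-7,0.41,4],[0,15.5,-7,0.41,4],[0,15.5,-7,0.41,4]]'
python3 - <<'E'
from h import *
o=manip.get_obs();im=manip.snapshot('wrist');cv2.imwrite("pics/w8.png",im[:,:,::-1])
print(o['tcp_pos'],2*np.arctan2(o['orientation'][1],o['orientation'][0]))
np.save('w8.npy',np.r_[o['tcp_pos'],o['orientation']])
E
```

```text
time_s: 13.25
tcp_pos: [448.5, -17.0, 203.8]
orientation: [-0.44, 0.898, 0.002, -0.002]
contact_force: [0.4, 0.0, -4.2]
finger_gap: 49.2
time_s: 14.12
tcp_pos: [450.2, 136.0, 136.3]
orientation: [-0.611, 0.791, 0.0, -0.001]
contact_force: [0.0, -0.1, -3.9]
finger_gap: 49.3
[450.20802423 135.95578718 136.28622206] 4.45701756522507
```

View pics/w8.png

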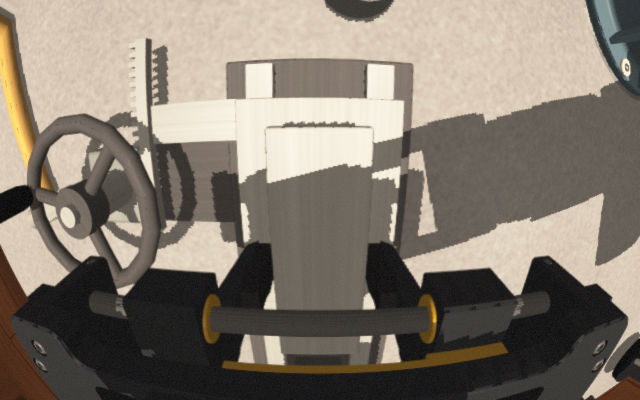

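```bash
python3 - <<'E'
from h import *
p=np.load('w8.npy');C=cam('wrist',dict(tcp_pos=p[:3],orientation=p[3:]))
y=np.array([np.cos(1.316),np.sin(1.316)]);x=np.array([y[1],-y[0]]);P0=np.array([450.5,136.1])
q=toz(C,[(265,127),(373,127)],117.5)[:,:2]-P0;print(q@x,q@y)
E
python3 -m handwheel '[[0,0,-2,0,4],[0,0,-4,0,4],[0,0,-4.7,0,4],[0,0,-4.7,0,4],[0,0,-4.7,0,4],[0,0,-4.7,0,4.6]]'
python3 -m handwheel '[[0,0,0,0,5.4],[0,0,0,0,6.5],[0,0,0,0,8],[0,0,0,0,8],[0,0,2,0,8],[0,0,6,0,8],[0,0,10,0,8],[0,0,10,0,8]]'
python3 - <<'E'
from h import *
o=manip.get_obs();im=manip.snapshot('wrist');cv2.imwrite("pics/w9.png",im[:,:,::-1])
print(o['tcp_pos'],2*np.arctan2(o['orientation'][1],o['orientation'][0]))
np.save('w9.npy',np.r_[o['tcp_pos'],o['orientation']])
E
```

```text
[ 23.21061676 -26.20196053] [-70.81415241 -70.78801376]
time_s: 14.92
tcp_pos: [451.2, 136.4, 90.5]
orientation: [-0.612, 0.791, -0.0, 0.001]
contact_force: [0.7, 0.2, -4.4]
finger_gap: 49.2
time_s: 15.92
tcp_pos: [452.8, 136.6, 193.0]
orientation: [-0.612, 0.791, -0.002, 0.003]
contact_force: [0.1, 0.5, -0.4]
finger_gap: 79.7
[452.84528261 136.58490375 192.96081546] 4.457997615860968
```

View pics/w9.png

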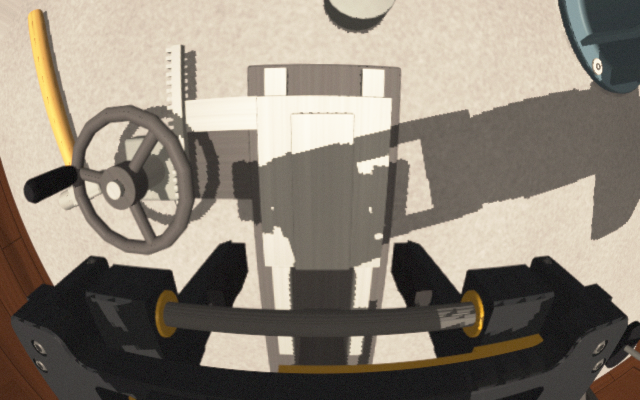

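```bash
python3 - <<'E'
from h import *
C=cam('scene')
for z in (238,263,350,400,450,500,550,600): print(z,proj(C,[184.6,-544.6,z]).round())
E
python3 -m handwheel '[[0,-6,2,-0.1,8.8],[0,-12,2,-1.4,8.8],[0,-18,2,-1.4,8.8],[0,-24,2,-1.4,8.8],[0,-30,2,-1.4,8.8],[0,-36,2,-1.4,8.8],[0,-36,2,-1.4,8.8],[0,-36,2,-1.4,8.8]]'
python3 - <<'E'
from h import *
o=manip.get_obs();im=manip.snapshot('wrist');cv2.imwrite("pics/w10.png",im[:,:,::-1])
im=manip.snapshot('scene');cv2.imwrite("pics/s10.png",im[:,:,::-1])
print(o['tcp_pos'],2*np.arctan2(o['orientation'][1],o['orientation'][0]))
np.save('w10.npy',np.r_[o['tcp_pos'],o['orientation']])
E
```

```text
238 [[123. 137.]]
263 [[120. 130.]]
350 [[108. 103.]]
400 [[101.  85.]]
450 [[93. 67.]]
500 [[84. 48.]]
550 [[75. 27.]]
600 [[65.  4.]]
time_s: 16.98
tcp_pos: [449.4, -224.0, 207.4]
orientation: [0.046, 0.999, 0.001, -0.002]
contact_force: [0.1, 0.8, 0.2]
finger_gap: 87.9
[ 449.41084331 -224.0263342   207.42252371] 3.0495317042392647
```

View pics/w10.png

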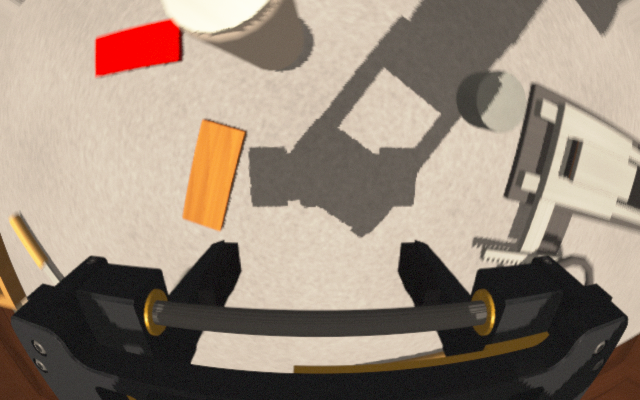

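View pics/s10.png

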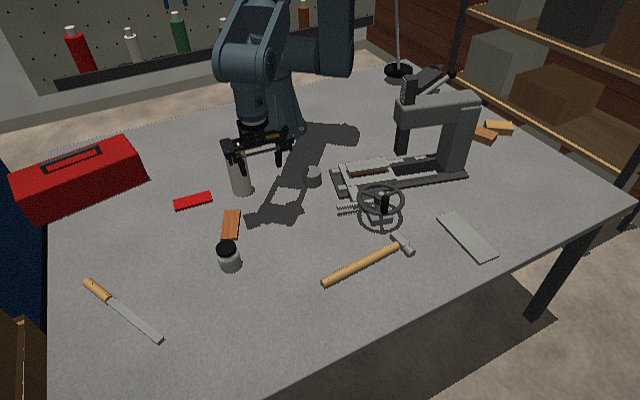

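```bash
python3 -m handwheel '[[-0.5,-6,0,-0.33,8.8],[-1.2,-11.8,0,-0.33,8.8],[-1.2,-11.8,-5,-0.33,8.8],[-1.2,-11.8,-10,-0.33,8.8],[-1.2,-11.8,-10,-0.33,8.8],[-1.2,-11.8,-10,-0.33,8.8]]'
python3 - <<'E'
from h import *
o=manip.get_obs();im=manip.snapshot('wrist');cv2.imwrite("pics/w11.png",im[:,:,::-1])
print(o['tcp_pos'],2*np.arctan2(o['orientation'][1],o['orientation'][0]))
C=cam('wrist',o);im=cv2.imread('pics/w11.png');hsv=cv2.cvtColor(im,cv2.COLOR_BGR2HSV)
m=(hsv[...,0]<18)&(hsv[...,0]>4)&(hsv[...,1]>120)&(hsv[...,2]>60)
for c in big(m,1000): print('slab',cv2.boundingRect(c),rect(C,c,12))
E
```

```text
time_s: 17.82
tcp_pos: [439.2, -341.8, 110.7]
orientation: [0.204, 0.979, -0.0, 0.0]
contact_force: [-0.3, -0.2, -0.2]
finger_gap: 88.3
[ 439.15937548 -341.78283541  110.74423582] 2.729936586660376
slab (282, 129, 69, 147) (array([ 436.61227, -343.23822], dtype=float32), (np.float32(120.54765), np.float32(49.912437)), np.float32(2.7357855))
slab (0, 279, 59, 121) (array([  585.28613, -1170.1813 ], dtype=float32), (np.float32(806.11914), np.float32(177.43254)), np.float32(1.943238))
slab (580, 334, 60, 66) (array([1227.1265 ,  146.94391], dtype=float32), (np.float32(653.9485), np.float32(170.72556)), np.float32(0.39464536))
```

View pics/w11.png

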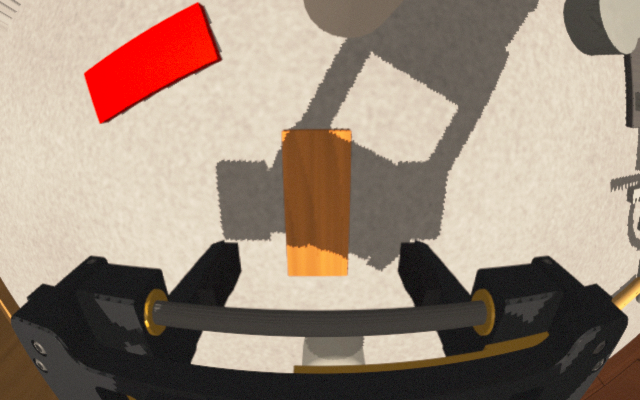

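```bash
python3 -m handwheel '[[0.9,-0.6,0,0,8.8],[0.9,-0.6,-4,0,8.8],[0.9,-0.6,-8,0,8.8],[0.9,-0.6,-8,0,8.8],[0.9,-0.6,-8,0,4],[0.9,-0.6,-8,0,4],[0.9,-0.6,-8,0,4],[0.9,-0.6,-8,0,4]]'
python3 -m handwheel '[[0,0,0,0,4],[0,0,0,0,4],[0,0,0,0,4],[0,0,5,0,4],[0,0,10,0,4],[0,0,15,0,4],[0,0,18,0,4],[0,0,18,0,4]]'
```

```text
time_s: 18.88
tcp_pos: [447.9, -347.9, 30.5]
orientation: [0.205, 0.979, -0.0, 0.0]
contact_force: [-1.0, 0.3, -0.6]
finger_gap: 49.9
time_s: 19.88
tcp_pos: [448.6, -348.7, 212.3]
orientation: [0.205, 0.979, -0.002, 0.002]
contact_force: [-0.6, 0.2, -1.2]
finger_gap: 49.6
```

```bash
python3 -m handwheel '[[0.6,6,0,1.4,4],[0.6,12,0,1.4,4],[0.6,18,0,1.4,4],[0.6,24,0,1.4,4],[0.6,30,0,1.4,4],[0.6,34,0,1.4,4],[0.6,34,0,1.4,4],[0.6,34,0,1.4,4]]'
python3 -m handwheel '[[0,2,0,0.33,4],[0,5,0,0.33,4],[0,10,-1,0.33,4],[0,15.6,-4,0.33,4],[0,15.6,-6.5,0.33,4],[0,15.6,-6.5,0.33,4],[0,15.6,-6.5,0.33,4]]'
python3 - <<'E'
from h import *
o=manip.get_obs();im=manip.snapshot('wrist');cv2.imwrite("pics/w12.png",im[:,:,::-1])
print(o['tcp_pos'],2*np.arctan2(o['orientation'][1],o['orientation'][0]))
np.save('w12.npy',np.r_[o['tcp_pos'],o['orientation']])
E
```

```text
time_s: 20.88
tcp_pos: [452.4, -6.4, 207.5]
orientation: [-0.476, 0.88, 0.001, -0.001]
contact_force: [0.9, -0.6, -0.0]
finger_gap: 49.5
time_s: 21.75
tcp_pos: [453.5, 148.0, 144.5]
orientation: [-0.611, 0.791, 0.0, -0.0]
contact_force: [0.1, 0.1, -0.9]
finger_gap: 49.2
[453.49132348 147.95682067 144.4925213 ] 4.457020550176122
```

View pics/w12.png

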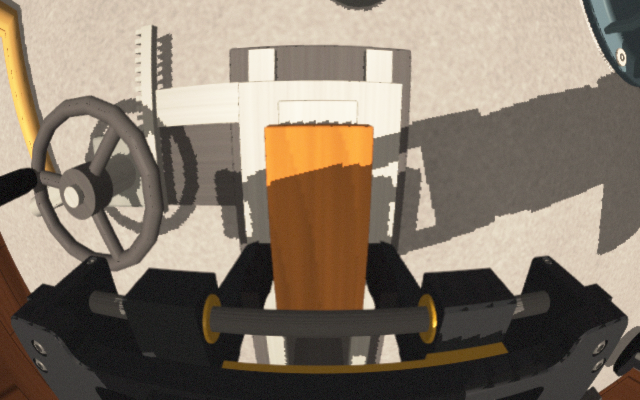

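```bash
python3 - <<'E'
from h import *
p=np.load('w12.npy');C=cam('wrist',dict(tcp_pos=p[:3],orientation=p[3:]))
y=np.array([np.cos(1.316),np.sin(1.316)]);x=np.array([y[1],-y[0]]);P0=np.array([450.5,136.1])
for uv,z in [([(265,126),(373,126)],126.3),([(278,101),(357,101)],70)]:
    q=toz(C,uv,z)[:,:2]-P0;print(q@x,q@y)
E
```

```text
[ 23.26266244 -25.90915153] [-58.88558287 -58.86365345]
[ 24.38067947 -25.2118493 ] [-69.59531202 -69.52599929]
```

```bash
python3 -m handwheel '[[0,0,-2,0,4],[0,0,-4,0,4],[0,0,-4.4,0,4],[0,0,-4.45,0,4],[0,0,-4.45,0,4],[0,0,-4.45,0,4.6]]'
python3 -m handwheel '[[0,0,0,0,5.4],[0,0,0,0,6.5],[0,0,0,0,8],[0,0,0,0,8],[0,0,2,0,8],[0,0,6,0,8],[0,-2,10,0,8],[0,-6,12,0,8]]'
python3 -m handwheel '[[0,0,0,0,8],[0,0,0,0,8],[0,0,0,0,8]]'
python3 - <<'E'
from h import *
o=manip.get_obs();im=manip.snapshot('wrist');cv2.imwrite("pics/w13.png",im[:,:,::-1])
print(o['tcp_pos'],2*np.arctan2(o['orientation'][1],o['orientation'][0]))
np.save('w13.npy',np.r_[o['tcp_pos'],o['orientation']])
im=manip.snapshot('side');cv2.imwrite("pics/d13.png",cv2.resize(im[200:360,200:420,::-1],(660,480),interpolation=cv2.INTER_CUBIC))
E
```

```text
time_s: 22.55
tcp_pos: [454.1, 148.4, 100.9]
orientation: [-0.612, 0.791, -0.0, 0.001]
contact_force: [-0.0, -0.4, -1.3]
finger_gap: 49.7
time_s: 23.55
tcp_pos: [454.5, 88.6, 222.6]
orientation: [-0.613, 0.79, -0.001, 0.001]
contact_force: [1.0, -0.9, -0.2]
finger_gap: 80.0
time_s: 23.92
tcp_pos: [452.9, 89.1, 219.2]
orientation: [-0.612, 0.791, 0.001, -0.001]
contact_force: [-0.2, -0.1, -0.1]
finger_gap: 79.9
[452.9240039   89.14494138 219.18422377] 4.458538015847141
```

View pics/w13.png

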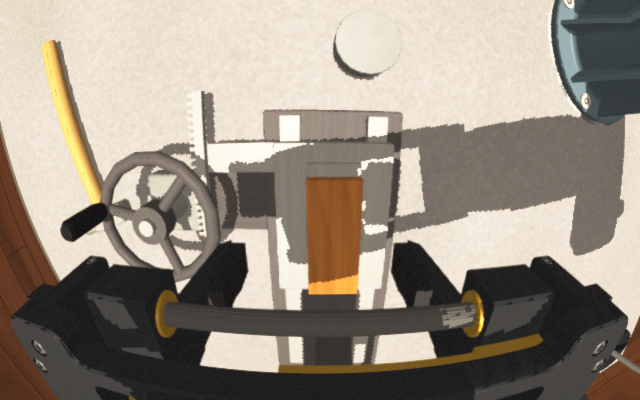

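View pics/d13.png

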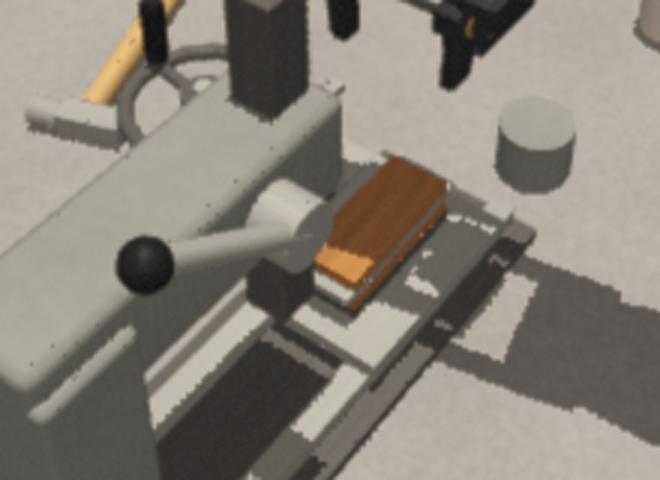

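```bash
python3 - <<'E'
from h import *
p=np.load('w13.npy');C=cam('wrist',dict(tcp_pos=p[:3],orientation=p[3:]))
y=np.array([np.cos(1.316),np.sin(1.316)]);x=np.array([y[1],-y[0]]);P0=np.array([450.5,136.1])
im=cv2.imread('pics/w13.png');hsv=cv2.cvtColor(im,cv2.COLOR_BGR2HSV)
m=(hsv[...,0]<18)&(hsv[...,0]>4)&(hsv[...,1]>120)&(hsv[...,2]>60)
for c in big(m,1000):
    r=rect(C,c,82);q=r[0]-P0;
    if abs(q@x)<60: print(r,q@x,q@y)
q=toz(C,[(307,165),(361,164)],70)[:,:2]-P0;print('plate end',q@x,q@y)
print('hub',toz(C,[(147,228)],100),'handle top',toz(C,[(70,231)],148))
im=im[130:260,40:240];cv2.imwrite('pics/w13a.png',cv2.resize(im,None,fx=4,fy=4,interpolation=cv2.INTER_CUBIC))
E
```

```text
(array([449.81454, 137.68845], dtype=float32), (np.float32(123.62581), np.float32(50.300762)), np.float32(1.3198297)) -1.0636903093186514 1.3643946504995645
plate end [ 23.48720084 -25.08392829] [-68.33642866 -69.4673518 ]
hub [[617.65786655  75.06661762 100.        ]] handle top [[670.3943131   45.53382564 148.        ]]
```

View pics/w13a.png

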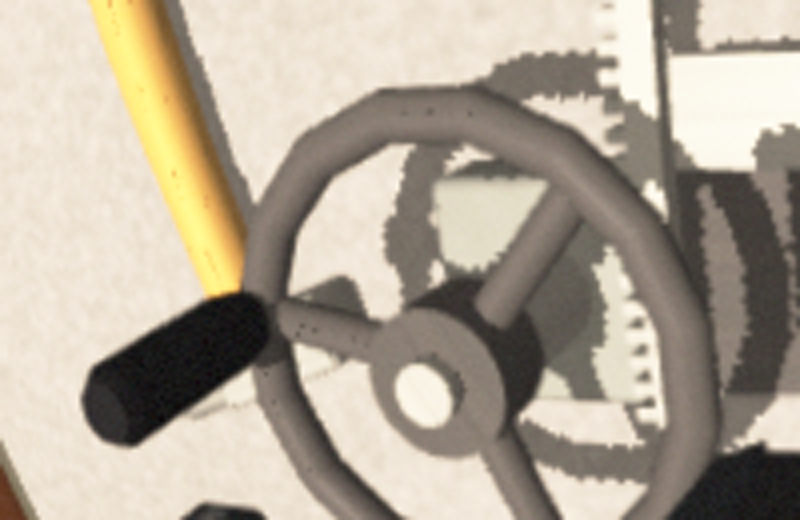

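Stack good: top slab offset (−1,+1.4) mm, yaw within 0.01; plate overhang 9.5 mm. Now to the handle.

```bash
python3 -m handwheel '[[6,-4,0,-0.2,8],[12,-4.2,0,-1.4,8],[18,-4.2,0,-1.4,8],[22.2,-4.2,0,-1.4,8],[22.2,-4.2,0,-1.4,7],[22.2,-4.2,0,-1.4,7],[22.2,-4.2,0,-1.4,7],[22.2,-4.2,0,-1.4,7]]'
python3 -m handwheel '[[0,0,0,-0.17,7],[0,0,0,-0.17,7],[0,0,0,-0.17,7]]'
python3 - <<'E'
from h import *
o=manip.get_obs();im=manip.snapshot('wrist');cv2.imwrite("pics/w14.png",im[:,:,::-1])
print(o['tcp_pos'],2*np.arctan2(o['orientation'][1],o['orientation'][0]))
np.save('w14.npy',np.r_[o['tcp_pos'],o['orientation']])
C=cam('wrist',o)
for a in (88,148): print(proj(C,[677.1,45.8,a]))
E
```

```text
time_s: 25.02
tcp_pos: [675.3, 47.3, 219.0]
orientation: [0.043, 0.999, 0.0, -0.001]
contact_force: [-0.3, 0.5, 0.2]
finger_gap: 70.4
time_s: 25.4
tcp_pos: [675.5, 46.8, 219.7]
orientation: [0.125, 0.992, -0.0, -0.0]
contact_force: [0.0, -0.3, 0.1]
finger_gap: 70.2
[675.46648127  46.81845743 219.70468334] 2.891487934335375
[[318.70845277 199.17161514]]
[[318.60275818 227.44888541]]
```

View pics/w14.png

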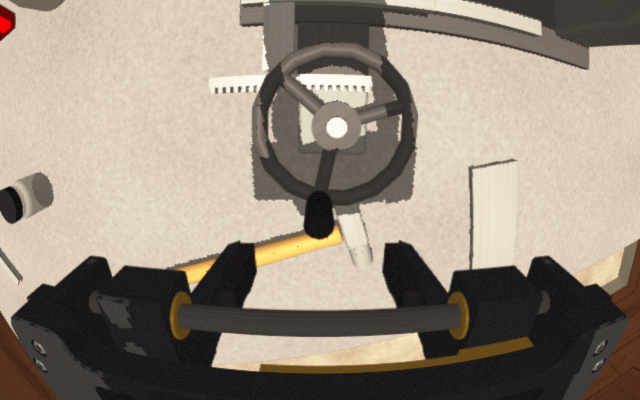

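```bash
python3 - <<'E'
from h import *
p=np.load('w14.npy');C=cam('wrist',dict(tcp_pos=p[:3],orientation=p[3:]))
print(toz(C,[(318.5,224)],148),toz(C,[(337,128)],100))
E
python3 -m handwheel '[[0,0,-4,0,7],[0,0,-8,0,7],[0,0,-9.1,0,7],[0,0,-9.1,0,7],[0,0,-9.1,0,4],[0,0,-9.1,0,1.5],[0,0,-9.1,0,1.5],[0,0,-9.1,0,1.5]]'
python3 -m handwheel '[[0,0,0,0,1.5],[0,0,0,0,1.5],[0,0,0,0,1.5]]'
```

```text
[[674.58705612  46.37054196 148.        ]] [[619.93844038  75.12395839 100.        ]]
time_s: 26.45
tcp_pos: [675.8, 46.4, 129.7]
orientation: [0.127, 0.992, 0.0, 0.0]
contact_force: [-0.7, -1.1, -0.3]
finger_gap: 32.1
time_s: 26.82
tcp_pos: [675.6, 46.4, 129.3]
orientation: [0.127, 0.992, -0.0, -0.0]
contact_force: [0.3, 0.5, 2.0]
finger_gap: 21.1
```

```bash
cat > circ.py <<'E'
import numpy as np,sys
def rows(cur,c,q0,n=8,dq=0.14,th=-0.256,R=65):
    out=[]
    for i in range(1,n+1):
        a=0.8-(q0+dq*i)+th; p=np.array(c)+R*np.array([np.cos(a),np.sin(a)])
        d=(p-np.array(cur))/10; out.append([round(float(d[0]),1),round(float(d[1]),1),0,0,1.5])
    print(str(out).replace(' ',''),'end q',round(q0+dq*n,3))
E
python3 -c "
from circ import *
rows((675.8,46),(618.7,75.1),1.01,dq=0.1)"
```

```text
[[-0.2,-0.6,0,0,1.5],[-0.6,-1.1,0,0,1.5],[-1.0,-1.6,0,0,1.5],[-1.5,-2.0,0,0,1.5],[-2.0,-2.4,0,0,1.5],[-2.6,-2.8,0,0,1.5],[-3.2,-3.1,0,0,1.5],[-3.8,-3.3,0,0,1.5]] end q 1.81
```

```bash
python3 -m handwheel '[[-0.2,-0.6,0,0,1.5],[-0.6,-1.1,0,0,1.5],[-1.0,-1.6,0,0,1.5],[-1.5,-2.0,0,0,1.5],[-2.0,-2.4,0,0,1.5],[-2.6,-2.8,0,0,1.5],[-3.2,-3.1,0,0,1.5],[-3.8,-3.3,0,0,1.5]]'
python3 -c "
from circ import *
rows((637.8,13),(618.7,75.1),1.81,dq=0.14)
from station import manip
o=manip.get_obs();print(o['tcp_pos'],o['contact_force'])"
```

```text
time_s: 27.82
tcp_pos: [637.5, 13.6, 129.3]
orientation: [0.127, 0.992, 0.0, 0.0]
contact_force: [0.5, 4.6, -0.2]
finger_gap: 20.7
[[-0.8,-0.2,0,0,1.5],[-1.7,-0.3,0,0,1.5],[-2.7,-0.2,0,0,1.5],[-3.6,-0.1,0,0,1.5],[-4.4,0.2,0,0,1.5],[-5.2,0.6,0,0,1.5],[-6.0,1.1,0,0,1.5],[-6.6,1.8,0,0,1.5]] end q 2.93
[637.4622826   13.55633066 129.28156785] [ 0.54691242  4.5528259  -0.15632003]
```

```bash
python3 -m handwheel '[[-0.8,-0.2,0,0,1.5],[-1.7,-0.3,0,0,1.5],[-2.7,-0.2,0,0,1.5],[-3.6,-0.1,0,0,1.5],[-4.4,0.2,0,0,1.5],[-5.2,0.6,0,0,1.5],[-6.0,1.1,0,0,1.5],[-6.6,1.8,0,0,1.5]]'
python3 -c "
from circ import *
rows((571.8,31),(618.7,75.1),2.93,dq=0.14)
from station import manip
o=manip.get_obs();print(o['tcp_pos'],o['contact_force'])"
```

```text
time_s: 28.82
tcp_pos: [570.6, 30.8, 129.3]
orientation: [0.127, 0.992, -0.001, -0.001]
contact_force: [-2.4, -5.9, 2.8]
finger_gap: 20.7
[[-0.6,0.7,0,0,1.5],[-1.1,1.4,0,0,1.5],[-1.4,2.3,0,0,1.5],[-1.7,3.1,0,0,1.5],[-1.8,4.0,0,0,1.5],[-1.8,5.0,0,0,1.5],[-1.6,5.9,0,0,1.5],[-1.4,6.7,0,0,1.5]] end q 4.05
[570.55772426  30.7855322  129.26165034] [-2.41351055 -5.9307544   2.76252862]
```

```bash
python3 -m handwheel '[[-0.6,0.7,0,0,1.5],[-1.1,1.4,0,0,1.5],[-1.4,2.3,0,0,1.5],[-1.7,3.1,0,0,1.5],[-1.8,4.0,0,0,1.5],[-1.8,5.0,0,0,1.5],[-1.6,5.9,0,0,1.5],[-1.4,6.7,0,0,1.5]]'
python3 - <<'E'
from h import *
from circ import *
rows((557.8,98),(618.7,75.1),4.05,dq=0.14)
o=manip.get_obs();print(o['tcp_pos'],o['contact_force'])
im=manip.snapshot('scene');cv2.imwrite("pics/s15.png",cv2.resize(im[80:280,170:510,::-1],(800,471),interpolation=cv2.INTER_CUBIC))
E
```

```text
time_s: 29.82
tcp_pos: [557.1, 99.5, 129.2]
orientation: [0.126, 0.992, 0.0, -0.001]
contact_force: [-1.9, -1.5, 3.4]
finger_gap: 21.0
[[0.4,0.9,0,0,1.5],[0.9,1.6,0,0,1.5],[1.5,2.3,0,0,1.5],[2.2,2.9,0,0,1.5],[2.9,3.4,0,0,1.5],[3.8,3.8,0,0,1.5],[4.6,4.0,0,0,1.5],[5.5,4.2,0,0,1.5]] end q 5.17
[557.1071308   99.54275921 129.22512489] [-1.90961282 -1.52168896  3.37622449]
```

View pics/s15.png

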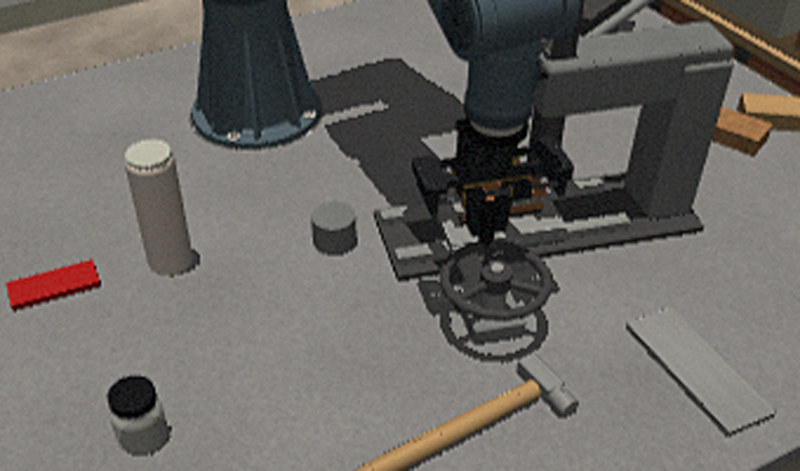

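```bash
python3 -m handwheel '[[0.4,0.9,0,0,1.5],[0.9,1.6,0,0,1.5],[1.5,2.3,0,0,1.5],[2.2,2.9,0,0,1.5],[2.9,3.4,0,0,1.5],[3.8,3.8,0,0,1.5],[4.6,4.0,0,0,1.5],[5.5,4.2,0,0,1.5]]'
python3 - <<'E'
from h import *
from circ import *
rows((612.8,140),(618.7,75.1),5.17,dq=0.14)
o=manip.get_obs();print(o['tcp_pos'],o['contact_force'])
E
```

```text
time_s: 30.88
tcp_pos: [613.3, 140.5, 129.2]
orientation: [0.126, 0.992, -0.0, 0.0]
contact_force: [-2.2, -2.3, 4.1]
finger_gap: 21.0
[[0.9,0.0,0,0,1.5],[1.8,-0.1,0,0,1.5],[2.7,-0.3,0,0,1.5],[3.6,-0.7,0,0,1.5],[4.3,-1.2,0,0,1.5],[5.0,-1.8,0,0,1.5],[5.7,-2.4,0,0,1.5],[6.2,-3.2,0,0,1.5]] end q 6.29
[613.26710861 140.45454351 129.24373016] [-2.24075679 -2.34660854  4.06009044]
```

```bash
python3 -m handwheel '[[0.9,0.0,0,0,1.5],[1.8,-0.1,0,0,1.5],[2.7,-0.3,0,0,1.5],[3.6,-0.7,0,0,1.5],[4.3,-1.2,0,0,1.5],[5.0,-1.8,0,0,1.5],[5.7,-2.4,0,0,1.5],[6.2,-3.2,0,0,1.5]]'
python3 - <<'E'
from h import *
from circ import *
rows((674.8,108),(618.7,75.1),6.29,dq=0.14)
o=manip.get_obs();print(o['tcp_pos'],o['contact_force'])
E
```

```text
time_s: 31.88
tcp_pos: [674.2, 107.7, 129.2]
orientation: [0.127, 0.992, -0.0, -0.001]
contact_force: [-7.8, -0.7, 8.7]
finger_gap: 21.0
[[0.4,-0.8,0,0,1.5],[0.7,-1.6,0,0,1.5],[0.8,-2.5,0,0,1.5],[0.9,-3.4,0,0,1.5],[0.8,-4.3,0,0,1.5],[0.6,-5.2,0,0,1.5],[0.3,-6.1,0,0,1.5],[-0.2,-6.9,0,0,1.5]] end q 7.41
[674.23251141 107.65400905 129.19051217] [-7.84226699 -0.67742305  8.66111441]
```

```bash
python3 -m handwheel '[[0.3,-0.8,0,0,1.5],[0.6,-1.6,0,0,1.5],[0.7,-2.5,0,0,1.5],[0.8,-3.4,0,0,1.5],[0.7,-4.3,0,0,1.5],[0.5,-5.2,0,0,1.5],[0.2,-6.1,0,0,1.5],[-0.3,-6.9,0,0,1.5]]'
python3 - <<'E'
from h import *
from circ import *
rows((671.8,39),(617.9,75.1),7.41,n=8,dq=0.08)
o=manip.get_obs();print(o['tcp_pos'],o['contact_force'])
E
```

```text
time_s: 32.88
tcp_pos: [671.4, 39.1, 129.2]
orientation: [0.127, 0.992, 0.0, 0.0]
contact_force: [-2.3, 3.6, 4.0]
finger_gap: 20.7
[[-0.3,-0.4,0,0,1.5],[-0.6,-0.8,0,0,1.5],[-1.0,-1.2,0,0,1.5],[-1.4,-1.5,0,0,1.5],[-1.8,-1.8,0,0,1.5],[-2.2,-2.1,0,0,1.5],[-2.7,-2.3,0,0,1.5],[-3.2,-2.5,0,0,1.5]] end q 8.05
[671.44908178  39.12921424 129.22864519] [-2.34601654  3.62509609  4.00761044]
```

Last bit in careful pieces: rows 1–5 (q≈7.81), then watch the force.

```bash
python3 -m handwheel '[[-0.3,-0.4,0,0,1.5],[-0.6,-0.8,0,0,1.5],[-1.0,-1.2,0,0,1.5],[-1.4,-1.5,0,0,1.5],[-1.8,-1.8,0,0,1.5]]'
python3 -m handwheel '[[-0.2,-0.1,0,0,1.5]]'
python3 -m handwheel '[[-0.2,-0.1,0,0,1.5]]'
```

```text
time_s: 33.5
tcp_pos: [653.5, 21.3, 129.2]
orientation: [0.127, 0.992, 0.0, 0.0]
contact_force: [-1.3, 3.8, 3.1]
finger_gap: 20.7
time_s: 33.62
tcp_pos: [651.5, 20.1, 129.3]
orientation: [0.127, 0.992, -0.0, 0.0]
contact_force: [0.1, 3.2, 2.7]
finger_gap: 21.1
time_s: 33.75
tcp_pos: [649.8, 19.1, 129.3]
orientation: [0.127, 0.992, -0.0, 0.0]
contact_force: [0.7, 3.3, 3.0]
finger_gap: 20.5
```

```bash
python3 -m handwheel '[[-0.2,-0.1,0,0,1.5]]'
python3 -m handwheel '[[-0.2,-0.1,0,0,1.5]]'
```

```text
time_s: 33.88
tcp_pos: [649.0, 18.7, 129.4]
orientation: [0.127, 0.992, 0.001, 0.002]
contact_force: [11.2, 6.8, -3.9]
finger_gap: 20.9
time_s: 34.0
tcp_pos: [648.7, 18.6, 129.5]
orientation: [0.127, 0.992, 0.002, 0.004]
contact_force: [19.0, 10.2, -8.9]
finger_gap: 20.8
```

```bash
python3 -m handwheel '[[0.2,0.1,0,0,1.5],[0.2,0.1,0,0,3],[0.2,0.1,0,0,6],[0.2,0.1,0,0,6],[0.2,0.1,0,0,6],[0.2,0.1,3,0,6],[0.2,0.1,8,0,6],[0.2,0.1,12,0,6]]'
python3 - <<'E'
from h import *
o=manip.get_obs();im=manip.snapshot('wrist');cv2.imwrite("pics/w16.png",im[:,:,::-1])
print(o['tcp_pos'],o['contact_force'])
C=cam('wrist',o);np.save('w16.npy',np.r_[o['tcp_pos'],o['orientation']])
E
```

```text
time_s: 35.0
tcp_pos: [647.8, 18.3, 251.1]
orientation: [0.127, 0.992, -0.0, 0.0]
contact_force: [-0.1, -0.3, -0.3]
finger_gap: 60.1
[647.7555434   18.26863427 251.13396489] [-0.11251591 -0.29015364 -0.26321883]
```

View pics/w16.png

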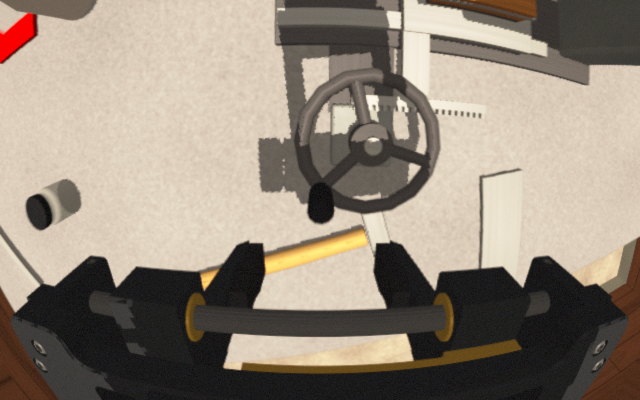

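```bash
python3 -m handwheel '[[0,-6,4,0,6],[-5,-12,6,0,6],[-10,-14,6,0,6],[-10,-14,6,0,6],[-10,-14,6,0,6]]'
python3 - <<'E'
from h import *
p=np.load('w16.npy');C=cam('wrist',dict(tcp_pos=p[:3],orientation=p[3:]))
h=toz(C,[(320,214)],148)[0,:2];c=toz(C,[(373,147)],100)[0,:2];v=h-c;print(h,c,'q',0.8-0.256-np.arctan2(v[1],v[0])+2*np.pi)
im=manip.snapshot('scene');cv2.imwrite("pics/s17.png",cv2.resize(im[80:280,170:510,::-1],(800,471),interpolation=cv2.INTER_CUBIC))
im=manip.snapshot('side');cv2.imwrite("pics/d17.png",cv2.resize(im[130:400,110:410,::-1],(660,594),interpolation=cv2.INTER_CUBIC))
E
```

```text
time_s: 35.67
tcp_pos: [547.5, -122.0, 309.6]
orientation: [0.127, 0.992, 0.0, 0.001]
contact_force: [0.4, -0.7, -0.7]
finger_gap: 60.3
[652.25633312  17.57718021] [620.35415224  75.13635127] q 7.891881186937262
```

View pics/s17.png

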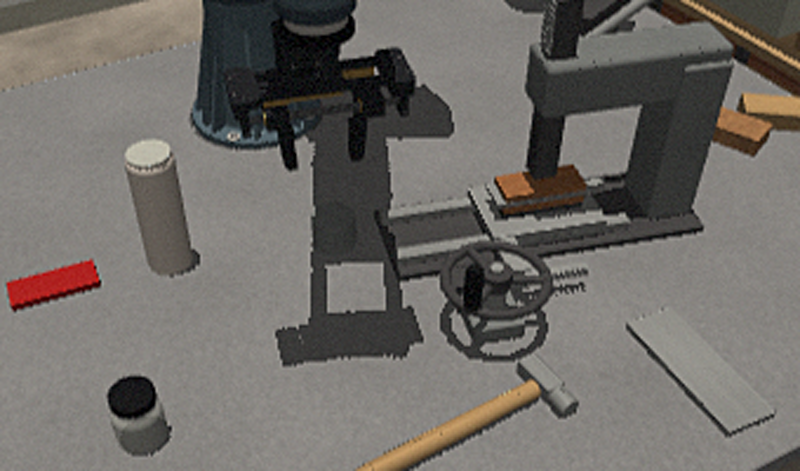

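View pics/d17.png

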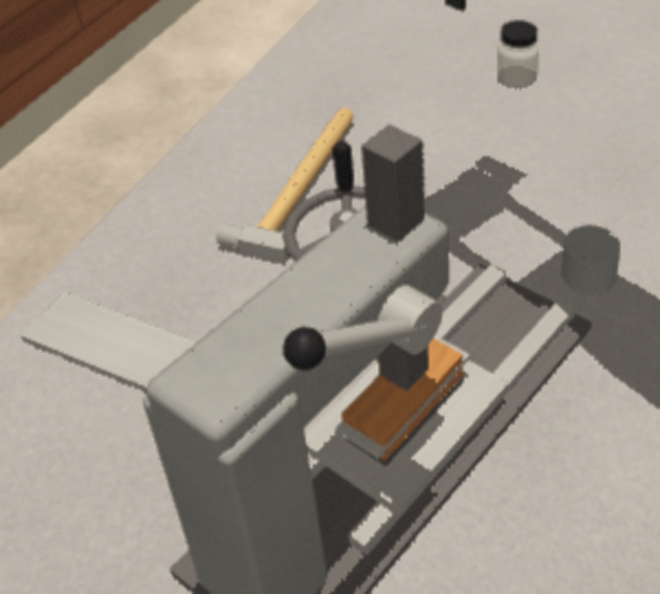

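The table is at its stop (q ≈ 7.89 in the picture). The pack is intact and centred under the ram, with nothing else disturbed.

```bash
python3 -m handwheel '[[0,0,0,0,6],[0,0,0,0,6]]'; python3 -c "
from station import manip
print(manip.hand_in())"
```

```text
time_s: 36.02
tcp_pos: [548.1, -120.8, 308.7]
orientation: [0.126, 0.992, 0.0, -0.0]
contact_force: [1.0, 0.5, -0.0]
finger_gap: 59.9
the job is handed in; nothing more can be done
None
```

I laid up the pack on the pad (slab, small steel plate, slab) with the wheel still at about 1.01 rad. I then wound the handle clockwise by about 6.9 rad until it came up against its stop, let go, backed the arm clear and handed in at about 36 s. The hand-in reported no verdict.

- **Stack at the loading place:** before winding, the top slab was about 1 mm off the pad centre across and 1.4 mm along, and square within 0.01 rad. The plate's near end stood about 9.5 mm past the pad, where 10 mm is ideal. The bottom slab was checked only while still held over the pad and by eye after release.
- **Winding:** force on the tool stayed at about 12 N or less during the turn and rose to about 23 N at the stop.
- **After release:** the wrist picture puts the wheel at about 7.89 rad (stop 7.88). The scene and side pictures show the pack intact under the ram. I did not measure its position again there.
- **Other objects:** the spray can, tin, jar and hammer look to be where they started (judged by eye; the spray can was in the scene view only).

No check failed. The hub and handle estimates differed by 2–6 mm between views, which did not matter.

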